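Fit a spacer module in a distribution board row and hold the row closed

TASK

Pick up the blank spacer module and slide it down onto the rail in the one gap between the breakers that is wide enough for it; do not force it against the other row. Then push the loose two-pole breaker beside it along the rail until breaker, spacer and row sit tight together with no gap, and finish while still holding it firmly pressed there, so that the end clamp can be screwed on. Leave the other things on the table where they are.

Things in the scene. Friction and masses are not known exactly. Their poses are not given: they have to be found in the camera images.
- spacer: Blank spacer module: light plastic like the breakers, no toggle, five dark slots on top; 84 (its x) x 18 (y) x 65 high, 45 g, standing on the table right of the board. Origin: centre of underside, z up. Recess below, 39 wide (x) and 5 deep, goes over the rail, either way round. Seated, its origin is 17.5 above the origin of the row and its x, y axes are along the row's.
- spacer_top (a point): Middle of the spacer's top, 65 above its underside. The top 16 mm is a nose 45 long (x -22.5 to 22.5) and 18 wide; below it, shoulders run over the whole 84 length, 49 above the underside. To be gripped from above across the nose, fingers closing along x on the 45 size.
- row_a: One of two DIN rails with breakers on a board chassis; rows 125 apart, which is nearer varies. Origin at table height under the rail's middle, y along the rail, z up. From +y to -y: grey end clamp, two-pole breaker, two single breakers, the gap, two-pole breaker, bare rail to y -150. A slit of 7 between the left breakers is no place for the spacer. Grey plate 3 thick below.
- row_a_rail (a point): Middle of row_a's rail top, 22.5 above the table. Steel rail 35 wide (x), 300 long (y). The breakers' housings have the spacer's outline: shoulders 66.5 and nose tops 82.5 above the table, black toggles up to 93.
- row_b: The other row, built alike.
- row_b_rail (a point): The same as row_a_rail, in row_b.
- last_a: Last clamped single breaker before row_a's gap, 18 wide (y); cannot move. Origin: centre of its underside, 17.5 above the table, axes as the row's. Its right flank, at y -9 in its frame, is the left wall of the gap.
- last_b: The same in row_b.
- double_a (a joint): Two-pole breaker (36 wide in y) at row_a's right end: value is the clear gap in m between its left flank and last_a's right flank, growing towards the row's -y. Beside the wide gap (25 to 36 mm) this breaker is unlatched: slides with 1.5 N friction, cannot tip or lift off. With the spacer between it stops at 0.018; a steady push of 5 to 20 N holds it tight.
- double_b (a joint): The same for row_b. The two-pole breaker beside the narrow gap (6 to 11 mm) is latched and does not move.
- double_a_top (a point): Middle of the nose top of row_a's right-end two-pole breaker, 82.5 above the table; axes as the row's. Flanks 18 to either side along y, nose faces 22.5 to either side along x. Can be pushed on its right flank (17.5 to 66.5 high over 84 in x) from over the bare rail, or gripped across the nose. The unlatched one's grey foot latch sticks out on the robot's side.
- double_b_top (a point): The same in row_b.
- gang_box: Bystander: open blue plastic outlet box 95 x 57 x 74 high. Origin: centre of its underside.
- receptacle: Bystander: duplex receptacle lying face up, 106 x 33 x 30 high. Origin: centre of its underside.
- screwdriver: Bystander: screwdriver lying on the table. Origin: centre of its underside.
- spare_clamp: Bystander: grey rail end clamp, 48 x 10 x 35 high, to be screwed on later by somebody else. Origin: centre of its underside.
Mind the look-alikes: they are no part of the job. Leave any orange or red look-alike of the spacer alone.

How it is judged:
By the outcome, as a careful person would: the job done as asked, in the order asked, and still so for the second after the job is handed in, while the arm keeps its last pose, push and grip.
It also fails if it takes over 48 s, if anything falls off the work surface, if the arm or the gripper's body presses on something with over 40 N, if the wrist force passes 120 N, or if a joint passes its speed limit or range.

ROBOT

A 7-joint arm with a two-finger parallel gripper is mounted at the origin on the work surface. World frame = base frame: x ahead of the robot, y to its left, z up, the work surface at z = 0. Lengths are in mm, angles in rad, forces in N, time in s.
With the tool pointing down it reaches from about 400 to 900 mm from the base axis. Payload 5.5 kg.
Tool frame: the origin (TCP) lies at the very end of the fingers, on their centre line; the grasp point (between the pads) lies 19 mm behind it; z points along the fingers, y is the direction in which the jaws open and shut (so a half turn about z gives the same grasp; the last joint's range is limited). The gripper opens to 92 mm and grips with 3 to 60 N. Pads are 19 mm wide; open, the fingers measure 130 mm over their backs; the gripper's body (75 mm by 190 mm) begins 47 mm behind the grasp point.
Start: joints at [-1.024, 0.501, -0.427, 1.55, 0.221, 1.138, -0.21], TCP at [181.965, 624.011, 204.029] pointing down, gripper open.
Joint ranges: [-2.88, 2.88], [-0.31, 2.03], [-1.54, 1.56], [0.2, 2.42], [-1.41, 4.55], [0.19, 2.02], [-2.57, 2.57]. Speed limits (rad/s): [2.57, 2.57, 3.14, 3.14, 3.14, 3.14, 3.14].

INTERFACE

Orientations are given as a 3x3 rotation matrix whose columns are the frame's x, y, z axes.
In Python, from plant import move_to, line_to, movej, move_gripper, hold, inverse_kinematics, get_state, snapshot, IKError, job_done, look_for gives the robot as it stands. Calls block until the motion is done:
- move_to(position, orientation): joint-space move of the TCP to a pose.
- line_to(position, frame=None, vel=150): straight line of the TCP; frame=None keeps the orientation; vel is the mean speed in mm/s.
- movej(angles): joint-space move.
- move_gripper(opening, f_grip=None): finger opening in mm; f_grip is the grip in N (None keeps the last); returns when the fingers have stopped.
- hold(seconds).
- inverse_kinematics(position, orientation): joint angles nearest the present ones, or None.
- get_state(): the state.
- snapshot(name): name is "side" or "top"; returns a dict with "img" (480x640x3 uint8, blue, green, red), "depth" (480x640 float32, mm along the optical axis (not along the pixel's ray), 0 where there is no reading), "camera_matrix" (3x3 intrinsics, pixels), "R" (3x3) and "t" (3): a world point X has camera coordinates R X + t. Camera axes: x right, y down, z forward; pixel columns grow to the right and rows downward; lengths in mm; the calibration is good to about 2 mm. A picture is of the moment at which its call begins.
A pose or a line that the arm cannot do raises IKError and nothing moves.
- job_done(): hands the job in, once; it reports no verdict.
Trained networks look in the newest picture that a camera, given by its name, has taken for a name from the list of things; names that differ only in an ending like _2 or _b are one class to them, and where a whole thing is asked for, a point or a joint stands for the part that bears it (a point fixed in the world has none). Each returns a list of dicts, best first, with "conf" (0 to 1); they miss things now and then, are a little off and sometimes report something else, mostly with a low value. They report only what shows in the picture. A call takes as long as a camera call. They do not tell look-alikes from the thing itself.
- look_for(camera, label): "position" ([x, y, z] in mm, in the coordinates of the camera as it stood for that picture, good to about 4 mm: the middle of the surface that is visible of it).
The state is a dict: "clock": time; "qpos": joint angles; "dq": joint speeds; "tau": joint torques, N m; "position": TCP position; "ee_rot": TCP orientation; "contact_force": force on the tool from outside, world axes, zero at the start; "wrist_torque": the same for the moment, N m; "gripper_width": finger opening in mm.
Only numpy, scipy, OpenCV 4.12 (cv2) and the standard library are available. Lean on these libraries where they do the work, as an engineer would, in place of code of your own. Each camera call takes 0.05 s, during which the arm holds its last target. There are 200 camera calls.

## Working session

There is one attempt and no reset: what is moved stays moved. The work goes in short steps, each a Python script; the robot and the scene stay as the last script left them, time stands still between calls to the robot, and variables do not carry over. Pictures are saved under pics/ and viewed, about 8 in all and at most 12, crops included, and the job is handed in when it is done.

```bash
mkdir -p pics; ls; cat > h.py <<'E'
import numpy as np, cv2
from plant import *
def w(s,pc): return s["R"].T@(np.asarray(pc,float)-s["t"])
def cloud(s):
    d=s["depth"]; v,u=np.mgrid[:480,:640]; K=s["camera_matrix"]
    pc=np.stack([(u-K[0,2])/K[0,0]*d,(v-K[1,2])/K[1,1]*d,d],-1)
    P=(pc-s["t"])@s["R"]; P[d<=0]=np.nan
    return P
E
python3 - <<'E'
from h import *
for c in ["top","side"]:
    s=snapshot(c); cv2.imwrite(f"pics/{c}0.png",s["img"]); np.savez(f"{c}0.npz",**s)
    print(c,"cam at",(-s["R"].T@s["t"]).round())
    for l in ["spacer","row_a","last_a","double_a_top","row_a_rail","double_a"]:
        print(l,[(round(d["conf"],2),w(s,d["position"]).round(1).tolist()) for d in look_for(c,l)])
print(get_state())
E
```

```text
pics
top cam at [ 417.   55. 1293.]
spacer [(0.88, [511.3, -414.0, 49.6]), (0.84, [445.9, -329.7, 49.3]), (0.84, [334.1, -344.9, 51.9]), (0.8, [466.2, -234.1, 51.6]), (0.23, [503.1, 31.0, 80.8])]
row_a [(0.87, [625.4, 93.4, 64.7]), (0.78, [503.0, 68.6, 66.3])]
last_a [(0.76, [614.2, 106.1, 75.6]), (0.62, [498.0, 82.7, 81.7])]
double_a_top [(0.81, [504.7, 28.7, 79.3]), (0.36, [507.0, 66.2, 65.7])]
row_a_rail [(0.62, [613.5, 108.2, 76.3]), (0.57, [506.7, 67.6, 65.7])]
double_a [(0.93, [624.0, 76.8, 77.8]), (0.88, [505.6, 25.5, 87.5])]
side cam at [   82. -1253.  1007.]
spacer [(0.81, [328.8, -380.9, 52.3]), (0.79, [463.3, -248.0, 38.7]), (0.61, [508.3, -438.8, 42.6]), (0.58, [445.0, -338.4, 39.7])]
row_a [(0.94, [501.8, 21.9, 53.6]), (0.66, [620.6, 57.7, 50.4])]
last_a [(0.6, [487.0, 76.2, 60.7]), (0.53, [605.0, 101.3, 66.0])]
double_a_top [(0.84, [504.6, 14.5, 60.1])]
row_a_rail [(0.26, [500.3, 20.1, 52.1])]
double_a [(0.95, [622.7, 54.8, 62.8]), (0.92, [503.1, 15.0, 57.1]), (0.58, [499.2, 21.9, 53.4])]
{'clock': 0.7, 'qpos': array([-1.02381288,  0.50086957, -0.42699712,  1.55038628,  0.22080296,
        1.13831014, -0.21030525]), 'dq': array([-4.89500221e-05,  9.74864476e-05,  6.45692713e-04,  5.19633235e-04,
       -1.19235085e-03, -2.55029361e-03,  1.59003812e-03]), 'tau': array([ 7.64461765e-04, -5.66262674e+01, -5.80834195e+00, -2.79441959e+01,
       -6.64753234e-02,  2.06506118e-02,  4.83640110e-05]), 'position': array([181.96389764, 624.01971446, 204.05322583]), 'ee_rot': array([[-9.60008521e-01,  2.79970785e-01, -8.62846422e-06],
       [ 2.79970784e-01,  9.60008519e-01,  5.37856657e-05],
       [ 2.33418142e-05,  4.92189795e-05, -9.99999999e-01]]), 'contact_force': array([-0.14249515,  0.48392057, -1.08431154]), 'wrist_torque': array([ 0.04174609, -0.02772841,  0.0161678 ]), 'gripper_width': 91.52191454345031}
```

View pics/top0.png

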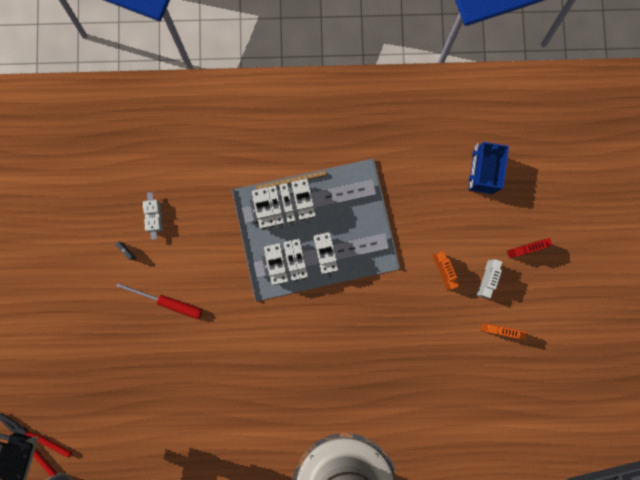

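View pics/side0.png

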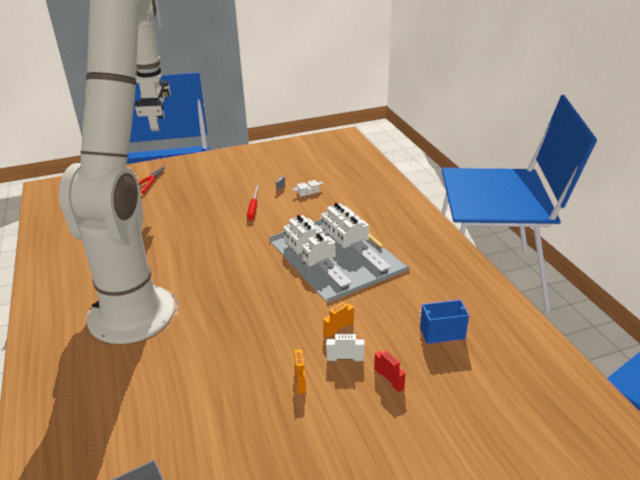

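The top view shows the white spacer at px (490,279), among two orange and one red look-alike. The near row (rail at px y≈250) has the wide gap at px (309,258). The far row has only slits. Next I'll measure the spacer and the near row from the depth clouds.

```bash
cat > meas.py <<'E'
from h import *
def load(c): 
    f=np.load(c); return {k:f[k] for k in f.files}
def white(s): 
    hsv=cv2.cvtColor(s["img"],cv2.COLOR_BGR2HSV); return hsv[...,1]<70
def rect(p):
    r=cv2.minAreaRect(p[:,:2].astype(np.float32)); return [np.round(r[0],1).tolist(),np.round(r[1],1).tolist(),round(r[2],2)]
E
python3 - <<'E'
from meas import *
for c in ["top","side"]:
    s=load(c+"0.npz"); P=cloud(s); print(c,s["camera_matrix"][0,0])
    X,Y,Z=P[...,0],P[...,1],P[...,2]
    tab=(abs(X-446)<150)&(abs(Y+150)<30); print(" table z",np.nanmedian(Z[tab]))
    m=white(s)&(np.hypot(X-446,Y+330)<55)&(Z>12)
    p=P[m]; print(" spacer n",len(p),"zmax",np.percentile(p[:,2],[50,95,99]).round(1)); 
    n=p[p[:,2]>58]; print("  nose",len(n),n.mean(0).round(1),rect(n))
    n=p[p[:,2]>40]; print("  all ",len(n),n.mean(0).round(1),rect(n))
    # plate orientation: nose tops of both rows
    m=(X>440)&(X<720)&(Y>-20)&(Y<220)&(Z>76)&(Z<88); n=cv2.morphologyEx(m.astype(np.uint8),cv2.MORPH_OPEN,np.ones((2,2)))
    k,L,st,_=cv2.connectedComponentsWithStats(n,connectivity=4)
    for i in range(1,k):
        q=P[L==i]
        if len(q)>15: print("  comp",len(q),q.mean(0).round(1),rect(q))
    m=(X>420)&(X<580)&(Y>-130)&(Y<-10)&(Z>17)&(Z<28); q=P[m]
    print("  rail",len(q),np.median(q,0).round(1),rect(q))
    q=q[abs(q[:,2]-np.median(q[:,2]))<2]; vx=cv2.fitLine(q[:,:2].astype(np.float32),cv2.DIST_HUBER,0,.01,.01).ravel();print("  line",vx)
E
```

```text
top 572.3474818236475
 table z 0.466604453312239
 spacer n 536 zmax [50.4 67.7 69.1]
  nose 191 [ 445.4 -330.5   64.8] [[451.3, -333.2], [19.0, 58.6], 67.72]
  all  404 [ 444.7 -328.9   56.5] [[445.2, -331.2], [20.1, 84.4], 68.71]
  comp 285 [624.4  72.7  78.8] [[633.5, 73.6], [57.9, 37.6], 9.72]
  comp 53 [634.6 111.3  75.8] [[637.9, 112.0], [31.7, 15.2], 5.18]
  comp 424 [nan nan nan] [[614.6, 151.1], [50.7, 52.2], 13.08]
  comp 87 [nan nan nan] [[615.4, 107.5], [33.3, 16.6], 11.09]
  comp 271 [nan nan nan] [[507.9, 26.8], [45.7, 35.9], 17.73]
  comp 281 [nan nan nan] [[495.8, 93.0], [45.6, 34.4], 10.12]
  comp 106 [nan nan nan] [[499.8, 138.7], [20.5, 34.1], 10.0]
  comp 183 [475.  133.2  79.8] [[475.8, 134.1], [23.8, 34.8], 8.97]
  rail 683 [526.  -58.3  22.7] [[529.3, -66.2], [52.2, 126.4], 23.2]
  line [ 2.0943041e-01 -9.7782356e-01  5.2487134e+02 -5.8183109e+01]
side 606.7914581916901
 table z -0.4404765929187783
 spacer n 730 zmax [42.6 64.9 66.8]
  nose 144 [ 447.  -336.9   63.2] [[446.7, -336.3], [22.6, 43.1], 65.28]
  all  395 [ 446.2 -338.1   53.4] [[447.1, -335.7], [25.5, 82.9], 68.48]
  comp 310 [620.1  99.7  80.5] [[628.7, 110.9], [59.5, 126.2], 11.18]
  comp 228 [nan nan nan] [[499.6, 109.7], [57.4, 82.6], 13.94]
  comp 130 [510.6  16.8  79.8] [[518.0, 18.6], [57.0, 37.0], 4.34]
  rail 319 [528.2 -62.7  21.9] [[528.0, -60.3], [37.4, 108.3], 11.9]
  line [ 2.5080904e-01 -9.6803659e-01  5.2768127e+02 -6.3030094e+01]
```

```bash
cat >> meas.py <<'E'
def rectify(s,o,a,z,hx,hy,k):
    # panel: up=+local x, right=-local y ; centre = o
    ex=np.array([np.cos(a),np.sin(a),0]); ey=np.array([-np.sin(a),np.cos(a),0])
    W,H=int(2*hy*k),int(2*hx*k); v,u=np.mgrid[:H,:W]
    X=np.array([o[0],o[1],z])+((H/2-v)/k)[...,None]*ex+((W/2-u)/k)[...,None]*ey
    pc=X@s["R"].T+s["t"]; q=pc@s["camera_matrix"].T
    m=(q[...,:2]/q[...,2:]).astype(np.float32)
    return cv2.remap(s["img"],m[...,0],m[...,1],cv2.INTER_CUBIC)
E
python3 - <<'E'
from meas import *
a=np.radians(11); b=np.radians(-21.5); col=[]
for c in ["top","side"]:
    s=load(c+"0.npz"); R=[]
    for o,an,z in [((505,40),a,82.5),((528,-65),a,22.5),((446,-332),b,65)]:
        im=rectify(s,o,an,z,40,80,2.48)
        for t in range(-80,81,10):
            x=int((80-t)*2.48); cv2.line(im,(x,0),(x,10 if t%50==0 else 4),(0,255,0),1)
        for t in range(-40,41,10):
            y=int((40-t)*2.48); cv2.line(im,(0,y),(8 if t else 14,y),(0,255,0),1)
        R.append(im)
    col.append(np.vstack(R))
im=np.hstack(col); print(im.shape); cv2.imwrite("pics/rect0.png",im)
E
```

```text
(594, 792, 3)
```

View pics/rect0.png

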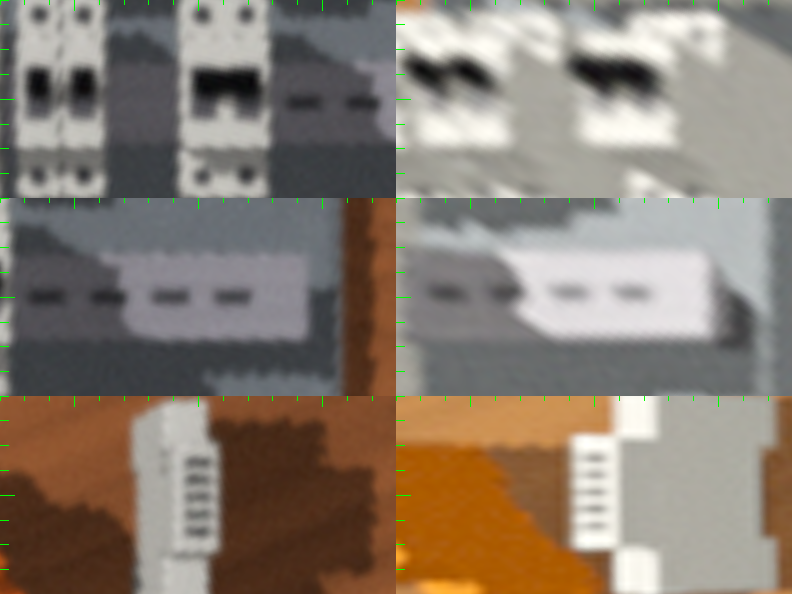

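Both cameras agree to about 1.5 mm. Spacer: centre about (446.5, -332), x-axis at -21.5°. Near row: yaw 11°, gap about 30 mm, gap centre about (504, 62). Rail width, breaker width and nose length all match the sizes given. Now I'll grasp.

```bash
cat >> h.py <<'E'
def down(a):  # jaws along direction a (rad)
    y=np.array([np.cos(a),np.sin(a),0]); z=np.array([0,0,-1.]); return np.column_stack([np.cross(y,z),y,z])
A,B=np.radians(11),np.radians(-21.5)
EX=np.array([np.cos(A),np.sin(A),0]); EY=np.array([-np.sin(A),np.cos(A),0])
SP=np.array([446.5,-332.1,0]); GAP=np.array([503.9,62.2,0]); Z=np.array([0,0,1.])
E
python3 - <<'E'
from h import *
for f in (0,np.pi):
    print([None if q is None else q.round(2).tolist() for q in (inverse_kinematics(p,down(x+f)) for p,x in [(SP+180*Z,B),(SP+51.5*Z,B),(GAP+180*Z,A),(GAP+69*Z,A),(GAP-80*EY+45*Z,A)])])
E
```

```text
[[-0.03, 0.42, 0.79, 1.85, -0.34, 1.02, 0.53], [-0.09, 0.7, 0.91, 1.94, -0.72, 0.88, 0.83], [-0.23, 0.24, 0.07, 1.94, -0.02, 0.96, 0.03], [-0.21, 0.4, 0.05, 2.03, -0.03, 0.71, 0.04], [-0.1, 0.46, 0.09, 2.01, -0.07, 0.67, 0.23]]
[[-0.33, 0.74, 1.36, 1.85, -0.78, 1.22, -2.24], [-0.29, 1.06, 1.35, 1.94, -1.14, 1.21, -2.0], [-1.18, 0.62, 1.37, 1.97, -0.67, 1.13, -2.48], [-1.11, 0.93, 1.35, 2.05, -1.05, 1.13, -2.21], [-0.94, 1.02, 1.35, 2.03, -1.14, 1.16, -2.01]]
```

```bash
python3 - <<'E'
from h import *
move_to(SP+150*Z,down(B)); move_gripper(72)
line_to(SP+51.5*Z); move_gripper(30,20)
g=get_state(); print("grasp",g["gripper_width"],g["position"].round(1),g["contact_force"].round(1))
line_to(SP+150*Z,vel=200)
move_to(GAP+150*Z,down(A))
g=get_state(); print(g["clock"],g["gripper_width"],g["position"].round(1),g["contact_force"].round(1))
from meas import rectify
col=[]
for c in ["top","side"]:
    s=snapshot(c); np.savez(f"{c}1.npz",**s)
    R=[rectify(s,(505,40),A,z,40,80,2.48) for z in (82.5,)]
    R.append(cv2.resize(s["img"][150:350,150:470],None,fx=1.2375,fy=1.2375))
    col.append(np.vstack(R))
cv2.imwrite("pics/carry.png",np.hstack(col))
E
```

```text
grasp 30.1389412330196 [ 446.5 -332.1   51.5] [-0.2 -0.3  1.3]
8.4917 29.920397587806203 [504.1  60.5 149.9] [-0.1 -1.2 -0.4]
```

View pics/carry.png

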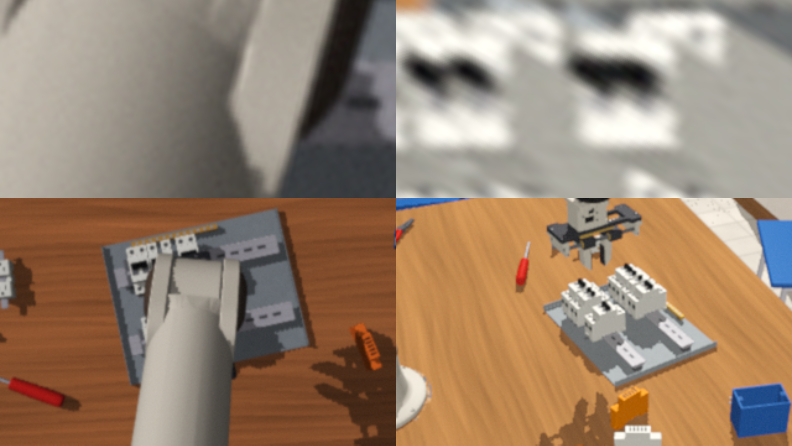

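The fingers closed to 30 mm, so the grasp missed, and the spacer is still on the table at (638,435) in the picture. I'll back off and look at it again.

```bash
python3 - <<'E'
from h import *
from meas import rectify
s1=[]
for c in ["top","side"]:
    s=snapshot(c); np.savez(f"{c}1.npz",**s)
    d=look_for(c,"spacer"); print(c,[(round(x["conf"],2),w(s,x["position"]).round(1).tolist()) for x in d])
    s1.append(np.vstack([rectify(s,(446.5,-332.1),B,z,50,65,3) for z in (65,49)]))
cv2.imwrite("pics/sp1.png",np.hstack(s1))
E
```

```text
top [(0.9, [445.3, -328.2, 50.1]), (0.86, [332.3, -347.0, 56.2]), (0.83, [509.6, -412.9, 46.5]), (0.68, [465.8, -231.8, 51.1]), (0.67, [640.8, 97.2, 57.2])]
side [(0.98, [465.3, -248.7, 42.0]), (0.93, [446.7, -341.2, 39.3]), (0.61, [330.8, -381.2, 50.0]), (0.56, [507.6, -440.5, 42.4]), (0.32, [402.3, 342.8, 19.6])]
```

View pics/sp1.png

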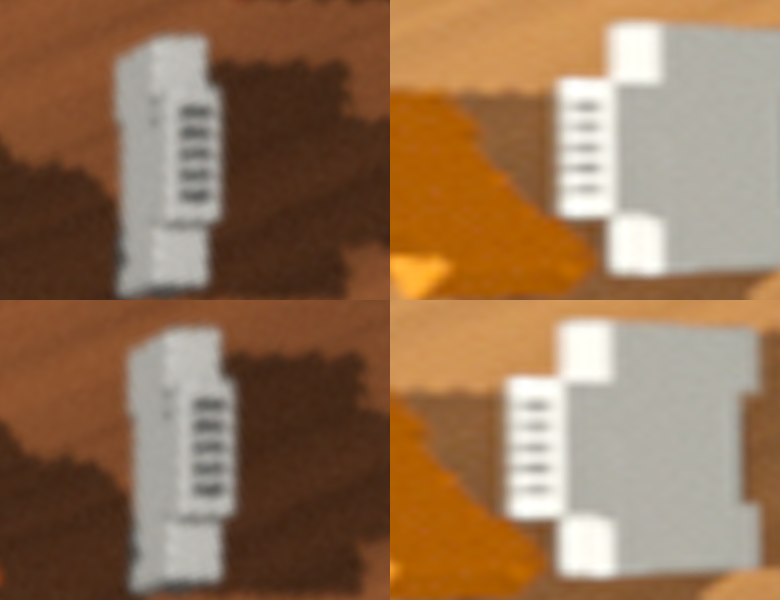

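```bash
python3 - <<'E'
from h import *
g=get_state(); print(g["position"].round(1),g["ee_rot"].round(3).tolist(),g["gripper_width"],g["clock"])
s=np.load("side1.npz")
for p in [g["position"],g["position"]+30*g["ee_rot"][:,1],g["position"]-30*g["ee_rot"][:,1]]:
    q=s["camera_matrix"]@(s["R"]@p+s["t"]); print((q[:2]/q[2]).round(1))
i=s["img"]; c=i[150:250,250:410].copy()
cv2.imwrite("pics/tip.png",cv2.resize(c,None,fx=5,fy=5,interpolation=cv2.INTER_CUBIC))
E
```

```text
[504.   61.4 150. ] [[-0.189, 0.982, 0.0], [0.982, 0.189, -0.0], [-0.0, 0.0, -1.0]] 29.848310608834186 8.7917
[310.7 211.6]
[320.4 208.4]
[300.9 214.8]
```

View pics/tip.png

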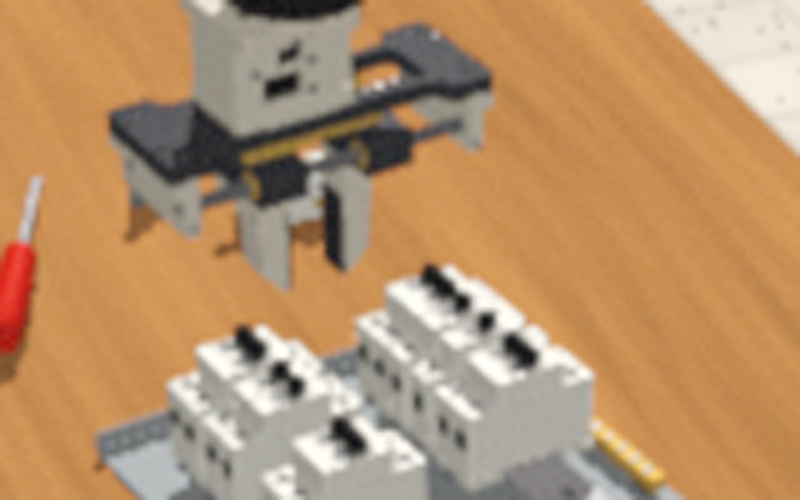

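The projected TCP falls about 7 px (roughly 19 mm) below the visible fingertips. The real fingertips therefore sit higher than the reported TCP, so the jaws closed above the nose. I'll measure that offset in the depth cloud.

```bash
python3 - <<'E'
from h import *
# open and turn so that the finger pair faces the side camera; new depth data in the tool frame
move_gripper(60); hold(0.3)
for k in range(2):
    if k: line_to(np.array([480.,-60,230]),down(A),vel=250); hold(.4)
    g=get_state(); s=snapshot("side"); np.savez(f"side_t{k}.npz",**s,pos=g["position"],rot=g["ee_rot"])
    P=cloud(s); L=(P-g["position"])@g["ee_rot"]   # tool frame
    m=(np.abs(L[...,0])<30)&(np.abs(L[...,1])<75)&(L[...,2]>-50)&(L[...,2]<40)
    p=L[m]; print("pos",g["position"].round(1),"w",g["gripper_width"].round(1),"n",len(p))
    for sg in (-1,1):
        q=p[p[:,1]*sg>0]
        print(sg,len(q),"z pct 50,90,97,100",np.percentile(q[:,2],[50,90,97,100]).round(1),"y",np.percentile(q[:,1],[3,50,97]).round(1),"x",np.percentile(q[:,0],[3,50,97]).round(1))
g=get_state();print(g["clock"])
s=np.load("side_t1.npz")
q=s["camera_matrix"]@(s["R"]@s["pos"]+s["t"]); u,v=(q[:2]/q[2]); print(u,v)
u,v=int(u),int(v); c=s["img"][v-60:v+40,u-67:u+67]
c=cv2.resize(c,None,fx=5,fy=5,interpolation=cv2.INTER_CUBIC)
for y in (0,40,-40):
  for z in (0,-10,-20,-30):
    X=s["pos"]+s["rot"]@np.array([0,y,z]); q=s["camera_matrix"]@(s["R"]@X+s["t"]); a=q[:2]/q[2]
    cv2.circle(c,(int((a[0]-u+67)*5),int((a[1]-v+60)*5)),3,(0,0,255) if z else (0,255,0),-1)
cv2.imwrite("pics/tip2.png",c)
E
```

```text
Traceback (most recent call last):
AttributeError: 'float' object has no attribute 'round'
```

```bash
python3 - <<'E'
from h import *
for k in range(2):
    if k: line_to(np.array([480.,-60,230]),down(A),vel=250); hold(.4)
    g=get_state(); s=snapshot("side"); np.savez(f"side_t{k}.npz",**s,pos=g["position"],rot=g["ee_rot"])
    P=cloud(s); L=(P-g["position"])@g["ee_rot"]
    m=(np.abs(L[...,0])<30)&(np.abs(L[...,1])<75)&(L[...,2]>-50)&(L[...,2]<40)
    p=L[m]; print("pos",g["position"].round(1),"w",g["gripper_width"],"n",len(p))
    for sg in (-1,1):
        q=p[p[:,1]*sg>0]
        if len(q): print(sg,len(q),"z pct 50,90,97,100",np.percentile(q[:,2],[50,90,97,100]).round(1),"y",np.percentile(q[:,1],[3,50,97]).round(1),"x",np.percentile(q[:,0],[3,50,97]).round(1))
g=get_state();print(g["clock"])
s=np.load("side_t1.npz")
q=s["camera_matrix"]@(s["R"]@s["pos"]+s["t"]); u,v=(q[:2]/q[2]); print(u,v)
u,v=int(u),int(v); c=s["img"][v-60:v+40,u-67:u+67]
c=cv2.resize(c,None,fx=5,fy=5,interpolation=cv2.INTER_CUBIC)
for y in (0,40,-40):
  for z in (0,-10,-20,-30):
    X=s["pos"]+s["rot"]@np.array([0,y,z]); q=s["camera_matrix"]@(s["R"]@X+s["t"]); a=q[:2]/q[2]
    cv2.circle(c,(int((a[0]-u+67)*5),int((a[1]-v+60)*5)),3,(0,0,255) if z else (0,255,0),-1)
cv2.imwrite("pics/tip2.png",c)
E
```

```text
pos [503.9  62.2 150. ] w 59.82178191573048 n 131
-1 56 z pct 50,90,97,100 [-39.2 -27.9 -24.5 -21.9] y [-46.2 -39.  -27.5] x [-15.7 -10.3   4.9]
1 75 z pct 50,90,97,100 [-38.4 -27.7 -23.6 -20.8] y [30.4 34.3 46.6] x [-16.1  -9.5   8.5]
pos [479.9 -59.5 229.6] w 59.787150047961056 n 163
-1 73 z pct 50,90,97,100 [-40.  -30.4 -24.9 -22. ] y [-46.8 -38.9 -27.4] x [-15.7 -11.2   3.9]
1 90 z pct 50,90,97,100 [-37.9 -26.4 -23.1 -19.7] y [29.9 33.5 45.3] x [-14.9  -9.4   7.7]
11.075
316.42917288865885 210.16948929815732
```

View pics/tip2.png

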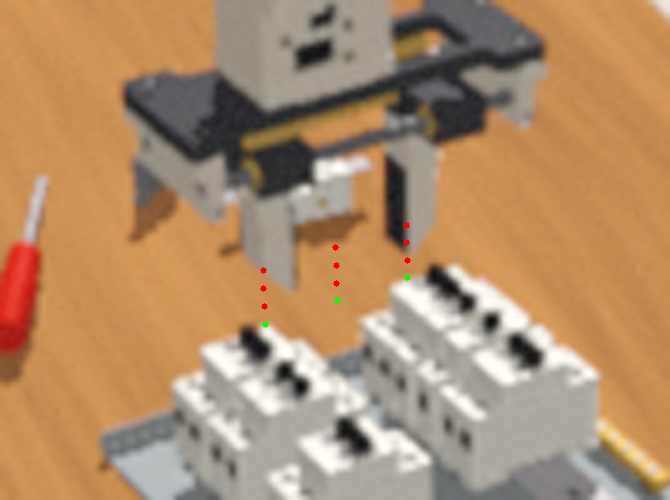

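Tip height is about -20 in the tool frame, both in the depth cloud and in the picture, where the tips sit next to the z=-20 dots. A light touch on bare table will give me the exact value.

```bash
python3 - <<'E'
from h import *
T=np.array([400.,-150,0])
move_to(T+40*Z,down(A)); hold(.3); f0=get_state()["contact_force"][2]
line_to(T+8*Z,vel=150)
hit=None
for z in np.arange(6,-26,-1.0):
    line_to(T+z*Z,vel=20); g=get_state(); f=g["contact_force"][2]-f0
    if abs(f)>3: hit=g["position"][2]; print("touch cmd",z,"z",hit,"f",f); break
print("last f",f,g["clock"],"orient",g["ee_rot"][:,2].round(3))
line_to(T+60*Z)
E
```

```text
touch cmd -23.0 z -22.429326580708466 f 10.61649099914532
last f 10.61649099914532 20.1417 orient [ 0.001  0.001 -1.   ]
```

The physical tips are 22 mm above the reported TCP. I'll retry the grasp with that correction and stop if the width is wrong.

```bash
python3 - <<'E'
from h import *
move_to(SP+110*Z,down(B)); move_gripper(70)
line_to(SP+29*Z,vel=150); move_gripper(36,25)
g=get_state(); print("grasp",g["gripper_width"],g["position"].round(1),g["contact_force"].round(1),g["clock"])
if not 42<g["gripper_width"]<48: raise SystemExit("bad grasp")
line_to(SP+140*Z,vel=250)
move_to(GAP+140*Z,down(A))
g=get_state(); print(g["clock"],g["gripper_width"],g["position"].round(1))
f0=g["contact_force"]
for z,v in ((54,120),(50,30),(46.5,20)):
    line_to(GAP+z*Z,vel=v); g=get_state(); f=g["contact_force"]-f0
    print(z,g["position"].round(1),f.round(1),g["clock"],g["gripper_width"])
    if abs(f[2])>15 or np.hypot(*f[:2])>15: print("STOP"); break
s=snapshot("side"); c=s["img"][150:300,230:430]; cv2.imwrite("pics/seat.png",cv2.resize(c,None,fx=4,fy=4,interpolation=cv2.INTER_CUBIC))
E
```

```text
grasp 44.64198811822232 [ 446.7 -332.1   29.2] [0.4 0.7 1.8] 23.2917
25.3583 44.42076294065069 [504.   60.6 139.9]
54 [504.5  61.9  54.4] [ 0.8 -0.8 -0.5] 26.225 44.96389944047546
50 [504.1  62.4  50.3] [0.8 0.5 0.5] 26.5083 44.9025940679536
46.5 [504.3  62.4  46.7] [1.  0.3 2.7] 26.8333 45.1539929034499
```

View pics/seat.png

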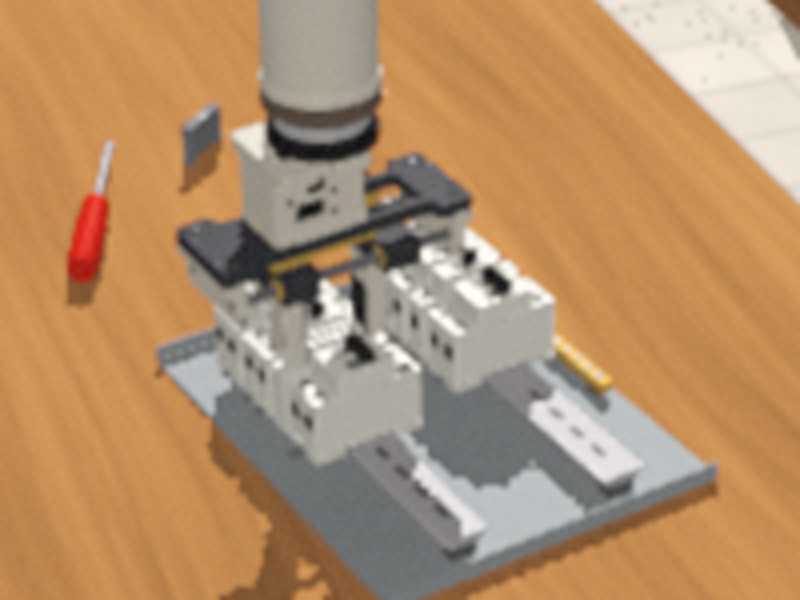

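Grip at 45 mm, underside at 17.5 and only 2.7 N of reaction: the spacer sits in the gap, straddling the rail. I'll confirm with a light press, release, then push the breaker.

```bash
python3 - <<'E'
from h import *
f0=get_state()["contact_force"]
line_to(GAP+45.5*Z,vel=20); g=get_state(); print("press",g["position"].round(1),(g["contact_force"]-f0).round(1))
line_to(GAP+46.5*Z,vel=20)
move_gripper(66); line_to(GAP+90*Z,vel=150)
line_to(GAP-78*EY+90*Z,vel=200); move_gripper(0)
line_to(GAP-78*EY+35*Z,vel=120); hold(.2)
g=get_state(); f0=g["contact_force"]; print("ready",g["clock"],g["position"].round(1),f0.round(1),g["gripper_width"])
line_to(GAP-64*EY+35*Z,vel=80)
for o in np.arange(-62,-43,1.0):
    line_to(GAP+o*EY+35*Z,vel=25); g=get_state(); f=g["contact_force"]-f0; p=-f@EY
    print(o,((g["position"]-GAP)@EY).round(1),f.round(1),"push",p.round(1))
    if p>9 or abs(f@EX)>15 or abs(f[2])>15: break
hold(.3); g=get_state(); f=g["contact_force"]-f0; print(g["clock"],f.round(1),-f@EY)
s=snapshot("side"); np.savez("side_end.npz",**s); c=s["img"][150:300,230:430]; cv2.imwrite("pics/push.png",cv2.resize(c,None,fx=4,fy=4,interpolation=cv2.INTER_CUBIC))
E
```

```text
press [504.4  62.3  46.6] [-3.4  0.7 11.7]
ready 30.875 [519.5 -14.4  35.8] [-0.3 -0.1 -0.6] 0.34765115322605855
-62.0 -62.0 [-0.  -0.3  0.5] push 0.2
-61.0 -61.3 [ 0.1 -0.7  0.8] push 0.7
-60.0 -60.3 [ 1.  -2.3  0.8] push 2.4
-59.0 -59.0 [ 0.2 -1.   1.6] push 1.0
-58.0 -57.8 [ 0.5 -1.1  1.2] push 1.2
-57.0 -56.8 [ 0.7 -1.   0.4] push 1.1
-56.0 -55.9 [ 1.2 -1.8  0.4] push 2.0
-55.0 -54.9 [ 1.1 -0.9  0.1] push 1.1
-54.0 -53.9 [-0.4 -1.1  1.2] push 1.0
-53.0 -52.9 [ 0.6 -1.3  0.2] push 1.4
-52.0 -51.9 [-0.8 -2.1  0.4] push 1.9
-51.0 -50.9 [-0.1 -1.7  0.9] push 1.6
-50.0 -50.8 [ 0.5 -4.1 -0.4] push 4.1
-49.0 -50.8 [ 1.2 -6.5 -2.5] push 6.6
-48.0 -50.8 [ 1.9 -8.  -2.5] push 8.2
-47.0 -50.9 [  4.  -11.4  -3.3] push 12.0
35.5 [  2.8 -10.8  -3. ] 11.107576036302486
```

View pics/push.png

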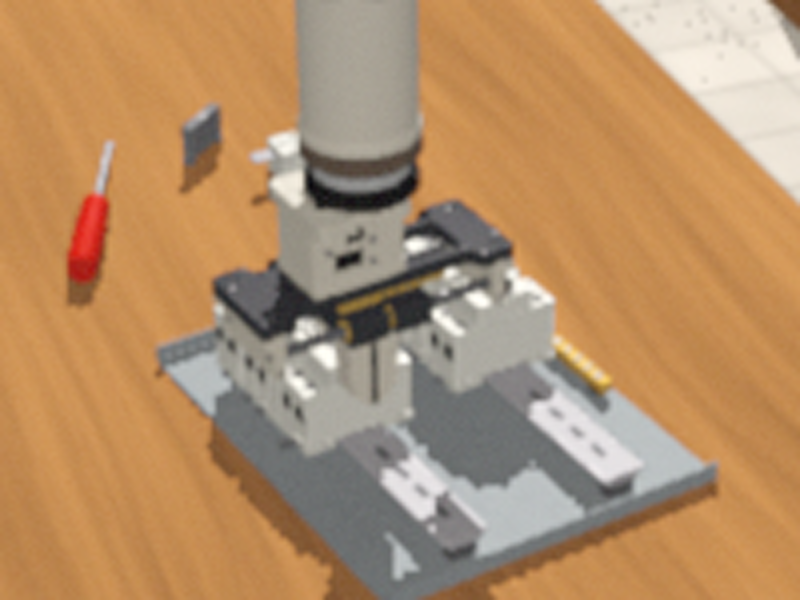

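The stop is rigid at offset -50.8 (4 to 12 N with no further movement). Before handing in, I'll check the row for gaps along its robot-side shoulders.

```bash
python3 - <<'E'
from meas import *
o=GAP[:2]-33*EX[:2]
out=[]
for s in (load("side0.npz"),load("side_end.npz"),snapshot("top")):
    im=rectify(s,o,A,66.5,20,80,5)
    for t in range(-80,81,10):
        x=int((80-t)*5); cv2.line(im,(x,0),(x,6),(0,255,0),1)
    out.append(im[:200])
cv2.imwrite("pics/chk.png",np.vstack(out))
g=get_state(); print(g["clock"],g["contact_force"].round(1))
E
```

```text
35.6 [  2.3 -10.1  -3.7]
```

View pics/chk.png

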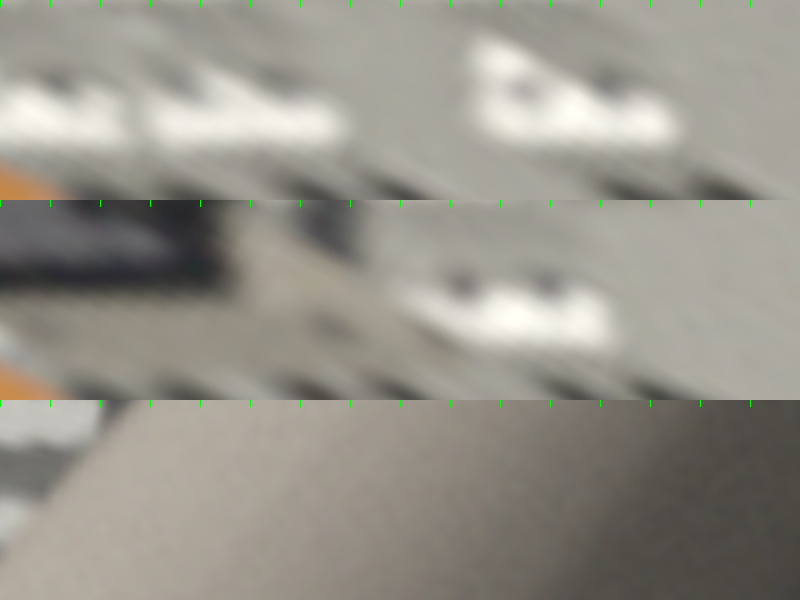

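The last breaker's right edge is at px 342 and the loose breaker's at px 612. That is 270 px, or 54.0 mm, which equals 18 + 36, so there is no gap.

```bash
python3 -c "
from plant import *
job_done(); g=get_state(); print(g['clock'],g['contact_force'].round(1))"
```

```text
the job is handed in; nothing more can be done
the job is handed in; nothing more can be done
```

The white spacer is seated in the wide gap of the near row. The loose two-pole breaker is pushed up against it, and I handed the job in at about 36 s with the arm still pressing on it. I never touched the look-alikes or the other things on the table.

**First grasp missed:** the jaws closed above the spacer. The real fingertips sit about 22 mm above the reported TCP. I confirmed this with the side camera and a light touch on bare table (about 11 N). The second grasp, with that corrected, held at about 45 mm, the nose size.

**Last checks:**
- **Seating:** the spacer's underside is 17.5 mm above the table. A light press gave 12 N with no further sinking.
- **Push:** the breaker stopped hard. The push rose from 4 to 12 N with no further movement, and it was still about 10–11 N just before I handed in.
- **No gap:** in the side picture, the distance from the fixed breaker's right flank to the pushed breaker's right flank is 54.0 mm, exactly 18 + 36.

**What disagreed or could not be checked:**
- The breaker's travel was about 9.7 mm by arm position but about 13 mm in the side picture. My first estimate of the gap implied 9.4 to 12 mm.
- The spacer could not be seen directly at the end, because the arm hid it from the top camera and the gripper hid it from the side one.

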